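Free the ratchet pawl and lower the bench magnifier over the watch

TASK

At the watchmaker's bench, bring the magnifier down over the watch: first press the yellow thumb pad of the stand's ratchet pawl all the way down, with the arm still up, so that it stays clear of the teeth, then push the magnifier's arm gently down past its teeth, all the way to its stop, and let go. Use only the fingertips: grip and lift nothing, do not force the arm while the pawl still holds it, and leave the watch, bottle, jar and screwdriver where they are.

Things in the scene. Friction and masses are not known exactly. Their poses are not given: they have to be found in the camera images.
- stand: Grey magnifier stand screwed to the bench. Origin: under the column on the bench, straight below the arm's hinge. Its x axis points horizontally the way the magnifier arm points, z up, y level across the arm. Base plate 230 x 110 x 12 mm (x from -145 to +85 mm); block 100 x 50 mm to 82 mm height; two fork cheeks to 175 mm height carry the hinge. The pawl pad lies on the -x side, the lens on the +x side.
- hinge (a point): Point on the arm's hinge axis, midway between the cheeks, 160 mm above the bench. The hinge axis is the stand's y axis. The arm carries a toothed steel wheel here, 60 mm in radius, so up to 220 mm above the bench.
- boom (a joint): Angle of the magnifier arm (rad). It rises 0.60 rad above level at 0 and sinks as the value grows; 0.70 is its lower stop, where the arm dips 0.10 rad below level. It starts raised, between 0.02 and 0.10. While the pawl is engaged its teeth stop the arm from going below 0.12. Once free, the stiff friction hinge holds the arm wherever it is left, and some 3 to 6 N on the red pad moves it down.
- boom_pad (a point): Centre of the upper face of the red push pad on the arm, 34 mm along the arm, 30 mm wide, 145 mm from the hinge axis along the arm and 13 mm above the arm's centre line. The arm is an aluminium bar 18 mm wide and 14 mm thick. The pad is about 0.24 m above the bench at the start and about 0.16 m with the arm at its stop.
- lens (a point): Centre of the round lens at the arm's end, 228 mm from the hinge along the arm; black rim 116 mm outside diameter, 12 mm thick.
- pawl (a joint): Angle of the yellow pawl (rad): 0 engaged in the teeth, 0.28 fully free. Its stiff friction pivot holds it wherever it is left (no spring return); some 4 to 6 N on its pad moves it. It clears the teeth from about 0.12 on.
- pawl_pad (a point): Centre of the upper face of the yellow thumb pad at the rear end of the pawl, 30 mm along the stand's x, 28 mm across, 114 mm above the bench when engaged. It is pressed straight down; it goes down 22 mm to fully free (92 mm above the bench), against a hard stop. It pivots about a level axis 80 mm away, nearer the column, 14 mm below the pad's face.
- watch_stand: Loose black watch stand 80 x 66 mm with a steel watch on it, 44 mm high, standing on the bench below the lens. Origin: centre of its underside.
- bottle: White conical alcohol bottle with red collar and clear cap, 72 mm across, 124 mm high, loose beside the stand. Origin: centre of its underside.
- parts_jar: Small glass jar with blue cap, 48 mm across, 55 mm high, loose beside the stand. Origin: centre of its underside.
- screwdriver: Screwdriver with green handle, 130 mm long, lying loose on the bench beside the stand, on the side away from the lens. Origin: about the middle of its length, on the bench.
There are look-alikes about, which are no part of the job. There is more than one size of the bottle; the job needs the middle-sized.

How it is judged (in metres and radians):
On the way, in this order (a step that is already met when the one before it is completed fails the run):
1. the pawl is pressed over to its free end while the arm is still up (value of joint pawl above 0.2 rad and value of joint boom below 0.2 rad), for 0.2 s.
2. the arm is pushed down to its stop (value of joint boom above 0.66 rad and value of joint pawl above 0.2 rad), for 0.2 s.
At the end, for the whole second after the job is handed in: The arm rests at its lower stop (joint above 0.66 of 0.70 rad), still; the pawl stays free (above 0.20 of 0.28 rad); the lens is over the watch (within 60 mm, seen from above); the watch stand, bottle, jar and screwdriver are within 30 mm of where they were and upright (all of step 2 and velocity of joint boom between -0.05 and 0.05 rad/s and horizontal distance between lens and watch_stand below 0.06 m and distance of each of watch_stand, bottle, parts_jar, screwdriver from where it was at the start of the episode below 0.03 m and angle between each of watch_stand, bottle, parts_jar's own z axis and vertical below 0.2 rad); the robot touches nothing.
It fails at once if the arm is lifted above where it started (value of joint boom below -0.04 rad).
It fails at once if the arm is forced with over 20 N while the pawl still holds it (value of joint pawl below 0.1 rad and contact force between the fingers and boom above 20 N).
It fails at once if the arm is slammed down (faster than 3 rad/s) (velocity of joint boom above 3 rad/s).
It fails at once if the watch stand, bottle, jar or screwdriver is moved more than 30 mm (distance of any of watch_stand, bottle, parts_jar, screwdriver from where it was at the start of the episode above 0.03 m).
It fails at once if the watch stand, bottle or jar is tipped (angle between any of watch_stand, bottle, parts_jar's own z axis and vertical above 0.35 rad).
It also fails if it takes over 42 s, if anything falls off the work surface, if the arm or the gripper's body presses on something with over 40 N, if the wrist force passes 120 N, or if a joint passes its speed limit or range.

ROBOT

A 6-joint arm with a two-finger parallel gripper is mounted at the origin on the work surface. World frame = base frame: x ahead of the robot, y to its left, z up, the work surface at z = 0. Lengths are in mm, angles in rad, forces in N, time in s.
With the tool pointing down it reaches from about 350 to 775 mm from the base axis. Payload 7.3 kg.
Tool frame: the origin (TCP) lies midway between the tips of the shut fingers; the grasp point (between the pads) lies 19 mm behind it; x points along the fingers, z is the direction in which the jaws open and shut, and the axes are right-handed (so a half turn about x gives the same grasp; the last joint's range is limited). The gripper opens to 92 mm and grips with 3 to 60 N. Pads are 19 mm wide; open, the fingers measure 130 mm over their backs; the gripper's body (75 mm by 190 mm) begins 47 mm behind the grasp point.
Start: joints at [-1.377, 0.342, 1.524, -0, 1.275, -0.146], TCP at [175.005, -494.993, 226.741] pointing down, gripper open.
Joint ranges: [-2.53, 2.53], [-0.77, 2.02], [0.04, 2.7], [-1, 4.14], [0.28, 2.66], [-3.11, 3.11]. Speed limits (rad/s): [2.57, 2.57, 3.14, 3.14, 3.14, 3.14].

INTERFACE

Orientations are given as [roll, pitch, yaw] about the fixed x, y, z axes, in that order (R = Rz(yaw) Ry(pitch) Rx(roll)).
In Python, from plant import monitor, optics, close_job gives the robot as it stands.
- The arm moves only by the tool send_rows, never from a script. Its argument "commands" is a list that holds one entry, the list of rows, each a list of 5 numbers: the shift along the tool's x, y, z in m, then the turn about the tool's x in degrees, then the finger opening in m, from 0 to 0.0918. A call has 1 to 10 rows; each row shifts and turns the pose as measured when the row begins, along the tool's axes as they then stand; what a row does not reach is not made up. A row lasts 1/12 s, in which the tool goes at most 41.7 mm and 7.16 degrees, less where a joint would pass 70% of its speed; a pose out of reach is approached as far as the arm can. A call with a gripper value outside its range is refused whole. The fingers move at their own pace and stop on an object; the grip force is fixed at half the most. Time passes only in rows, so rows that do not move let the fingers close. It gives the time, the measured TCP pose, the force and the opening at its end, in the units of the state.
- monitor.get_obs(): the state, without advancing time (a new reading comes with each control period).
- optics.capture(name): name is "scene" or "top" or "wrist"; returns a dict with "color" (480x640x3 uint8, blue, green, red), "camera_matrix" (3x3 intrinsics, pixels), "camera_from_world" (4x4, takes a point from world to camera coordinates); the wrist camera has in their place "T_tool_cam" (4x4, takes a point from camera to tool coordinates, whose origin is the TCP and whose axes are the tool frame's). Camera axes: x right, y down, z forward; pixel columns grow to the right and rows downward; lengths in mm; the calibration is good to about 2 mm. A picture is of the moment at which its call begins: read the wrist's pose just before it. There is no depth.
- close_job(): hands the job in, once; it reports no verdict.
The state is a dict: "time": time; "joint_positions": joint angles; "dq": joint speeds; "tau": joint torques, N m; "tool_pos": TCP position; "tcp_rot": TCP orientation; "contact_force": force on the tool from outside, world axes, zero at the start; "moment": the same for the moment, N m; "grip_width": finger opening in mm.
Only numpy, scipy, OpenCV 4.12 (cv2) and the standard library are available. Lean on these libraries where they do the work, as an engineer would, in place of code of your own. Each camera call takes 0.05 s, during which the arm holds its last target.

## Working session

There is one attempt and no reset: what is moved stays moved. The work goes in short steps, Python scripts to look and compute and a tool call to move; the robot and the scene stay as the last step left them, time stands still between calls to the robot, and variables do not carry over. Pictures are saved under pics/ and viewed, and the job is handed in when it is done.

Besides the shell and the picture viewer there is one more tool, called as name([rows], argument=value, ...), one row to a line, values as JSON. send_rows: Moves the arm, as the interface text tells. Its arguments: {"type":"object","properties":{"commands":{"type":"array","items":{"type":"array","items":{"type":"array","items":{"type":"number"}}}}},"required":["commands"]}

```bash
mkdir -p pics
python3 - <<'E'
from plant import monitor, optics
import cv2, numpy as np, pickle
o=monitor.get_obs(); print(o)
d={}
for n in("scene","top","wrist"):
    c=optics.capture(n); cv2.imwrite(f"pics/{n}0.png",c["color"]); d[n]={k:v for k,v in c.items()}
    print(n,[ (k,np.round(v,3).tolist()) for k,v in c.items() if k!="color"])
pickle.dump(d,open("cap0.pkl","wb"))
E
```

```text
{'time': 0.0, 'joint_positions': array([-1.37699429e+00,  3.42721574e-01,  1.52502881e+00, -4.54215027e-06,
        1.27539047e+00, -1.45996459e-01]), 'dq': array([ 1.74549849e-04,  5.18792139e-04, -5.33195185e-04,  1.42501491e-04,
       -5.07600821e-05, -7.64397313e-04]), 'tau': array([ 4.81965380e-04, -4.31234729e+01, -2.44219548e+01,  7.16570509e-02,
        5.58310084e-02, -1.18503563e-04]), 'tool_pos': array([ 174.92245475, -494.56652962,  226.04144489]), 'tcp_rot': array([2.99840161, 1.56924812, 1.7674051 ]), 'contact_force': array([ 0.52678026, -0.31173056,  0.06334343]), 'moment': array([-0.03697771, -0.07147417, -0.03065482]), 'grip_width': 91.7729415999144}
scene [('camera_matrix', [[624.047, 0.0, 316.491], [0.0, 624.047, 239.869], [0.0, 0.0, 1.0]]), ('camera_from_world', [[-0.852, 0.524, -0.007, 473.365], [0.383, 0.612, -0.692, -35.749], [-0.358, -0.592, -0.722, 1444.952], [0.0, 0.0, 0.0, 1.0]])]
top [('camera_matrix', [[527.506, 0.0, 324.487], [0.0, 527.506, 245.021], [0.0, 0.0, 1.0]]), ('camera_from_world', [[-0.009, -1.0, 0.018, -37.235], [-0.995, 0.007, -0.103, 541.838], [0.103, -0.019, -0.995, 1140.103], [0.0, 0.0, 0.0, 1.0]])]
wrist [('camera_matrix', [[384.466, 0.0, 321.613], [0.0, 384.466, 240.781], [0.0, 0.0, 1.0]]), ('T_tool_cam', [[0.001, -0.308, 0.951, -158.158], [0.0, -0.951, -0.308, 84.911], [1.0, 0.0, -0.001, 1.755], [0.0, 0.0, 0.0, 1.0]])]
```

View pics/scene0.png

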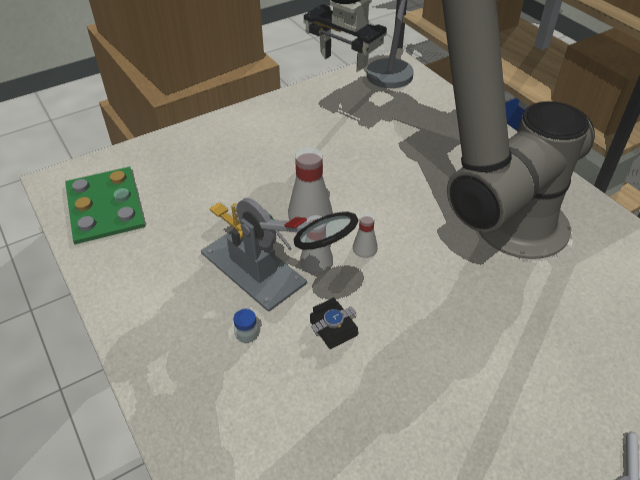

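View pics/top0.png

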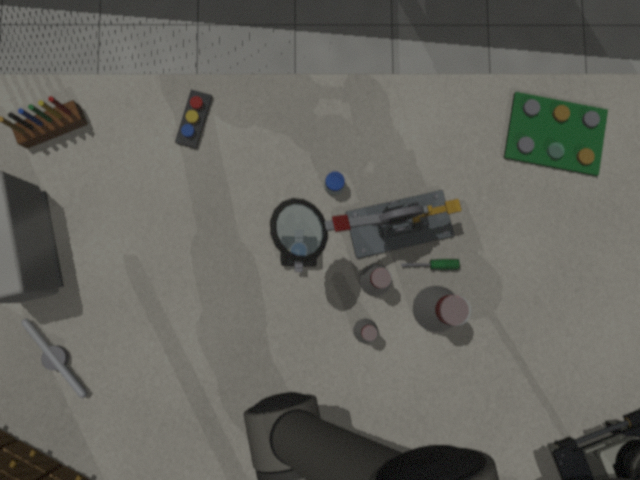

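View pics/wrist0.png

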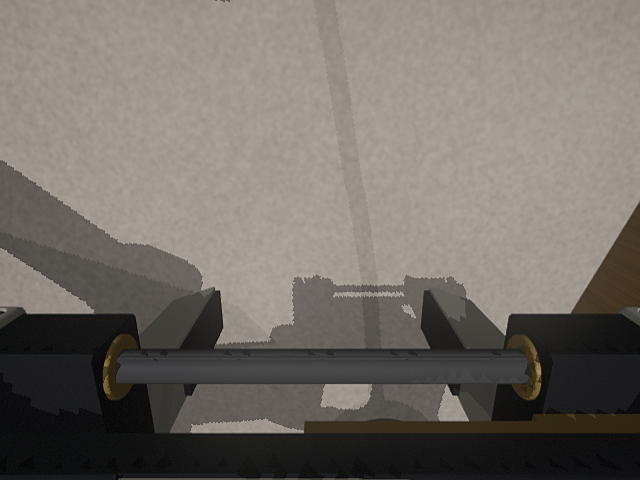

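Run:
```python
import cv2
a=cv2.imread("pics/top0.png")[160:340,260:480]; cv2.imwrite("pics/topz.png",cv2.resize(a,None,fx=3.6,fy=3.3,interpolation=cv2.INTER_CUBIC))
a=cv2.imread("pics/scene0.png")[140:350,190:390]; cv2.imwrite("pics/scz.png",cv2.resize(a,None,fx=2.8,fy=2.8,interpolation=cv2.INTER_CUBIC))
```

```text
(no output)
```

View pics/topz.png

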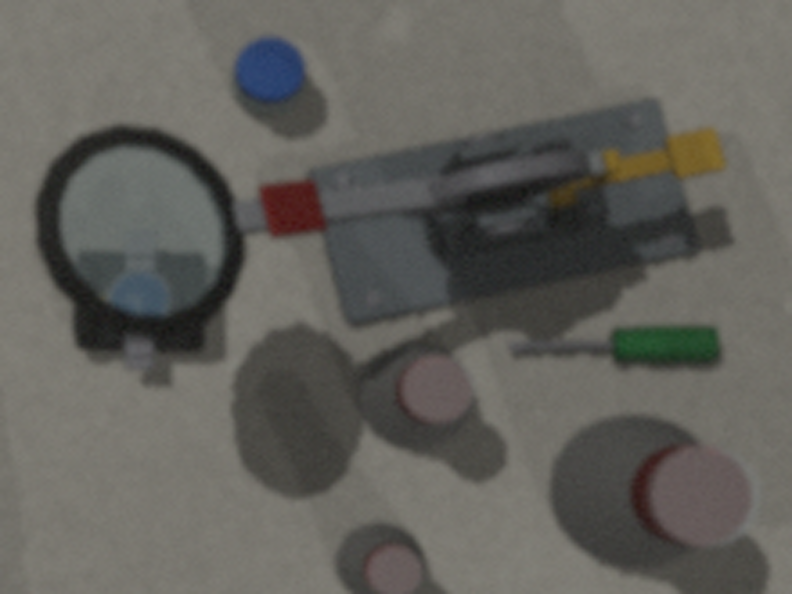

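View pics/scz.png

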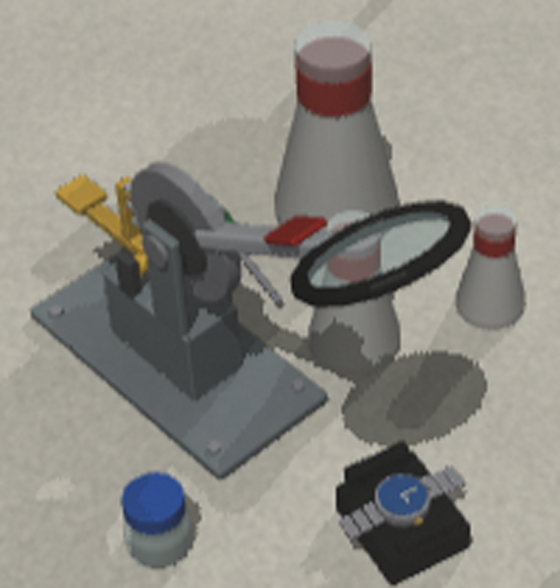

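```bash
cat > fit.py <<'E'
import numpy as np, pickle
from scipy.optimize import least_squares
d=pickle.load(open("cap0.pkl","rb"))
def proj(n,p):
    c=d[n]; T=c["camera_from_world"]; q=T[:3,:3]@p+T[:3,3]; q=c["camera_matrix"]@q; return q[:2]/q[2]
def ray(n,uv,z):
    c=d[n];T=c["camera_from_world"];R=T[:3,:3];C=-R.T@T[:3,3]
    v=R.T@np.linalg.inv(c["camera_matrix"])@np.array([*uv,1.]); return C+v*(z-C[2])/v[2]
tz=lambda x,y:(x/3.6+260,y/3.3+160)
sz=lambda x,y:(x/2.8+190,y/2.8+140)
def arm(b,l,h):
    e=.6-b; return np.array([l*np.cos(e)-h*np.sin(e),0,160+l*np.sin(e)+h*np.cos(e)])
obs=[("top",tz(312,170),lambda b:np.array([85,-55,12.])),("top",tz(655,98),lambda b:np.array([-145,-55,12.])),
("top",tz(697,250),lambda b:np.array([-145,55,12.])),("top",tz(352,325),lambda b:np.array([85,55,12.])),
("top",tz(293,208),lambda b:arm(b,145,13)),("top",tz(141,226),lambda b:arm(b,228,0)),
("scene",sz(327,397),lambda b:np.array([85,55,12.])),("scene",sz(220,470),lambda b:np.array([85,-55,12.])),("scene",sz(33,313),lambda b:np.array([-145,-55,12.])),
("scene",sz(382,252),lambda b:arm(b,228,0)),("scene",sz(296,230),lambda b:arm(b,145,13))]
def W(p,q):
    c,s=np.cos(p[2]),np.sin(p[2]); return np.array([p[0]+c*q[0]-s*q[1],p[1]+s*q[0]+c*q[1],q[2]])
def res(p): return np.concatenate([proj(n,W(p,f(p[3])))-uv for n,uv,f in obs])
if __name__=="__main__":
    s=least_squares(res,[550,-150,1.7,.06],loss="soft_l1"); p=s.x
    print(p,np.degrees(p[2])); print(np.round(s.fun.reshape(-1,2) if len(s.fun)==2*len(obs) else res(p),1)); print(np.round(res(p).reshape(-1,2),1))
    for n,uv in(("top",tz(696,153)),("scene",sz(81,193))): print("pawl pad",n,ray(n,uv,114))
    a=ray("top",tz(696,153),114); c,ss=np.cos(p[2]),np.sin(p[2]); dd=a[:2]-p[:2]; print("in stand",c*dd[0]+ss*dd[1],-ss*dd[0]+c*dd[1])
    a=ray("scene",sz(81,193),114); dd=a[:2]-p[:2]; print("in stand",c*dd[0]+ss*dd[1],-ss*dd[0]+c*dd[1])
    print("watch",ray("scene",sz(403,497),44),ray("top",tz(141,295),44))
    for b in(p[3],.7): print("redpad",b,W(p,arm(b,145,13)),"lens",W(p,arm(b,228,0)))
    for nm,uv,z in(("mid",(436,389),124),("scr handle",(665,344),8),("scr tip",(512,350),5),("big",(700,495),165),("jar",(270,70),55)): print(nm,ray("top",tz(*uv),z))
E
python3 fit.py
```

```text
[ 5.83536573e+02 -1.81388258e+02  1.79034821e+00  5.28654991e-02] 102.57939643460328
[[-2.7  0.2]
 [ 0.1 -0.3]
 [ 0.5  0.4]
 [-2.6  0.5]
 [-0.6  0.4]
 [-0.8  2.2]
 [ 0.2 -2.2]
 [-0.9  0.9]
 [-2.4 -2.2]
 [-1.   0.2]
 [-1.2 -1.4]]
[[-2.7  0.2]
 [ 0.1 -0.3]
 [ 0.5  0.4]
 [-2.6  0.5]
 [-0.6  0.4]
 [-0.8  2.2]
 [ 0.2 -2.2]
 [-0.9  0.9]
 [-2.4 -2.2]
 [-1.   0.2]
 [-1.2 -1.4]]
pawl pad top [ 611.55403637 -308.13200527  114.        ]
pawl pad scene [ 611.72445202 -302.06562739  114.        ]
in stand -129.8032687244471 0.2589027347741677
in stand -123.9196285913574 -1.228632423318036
watch [529.74666813  22.95290926  44.        ] [530.69840166  14.17187241  44.        ]
redpad 0.05286549906425588 [558.03972287 -67.12892205 246.53735997] lens [541.12886892   8.65388689 278.61521662]
redpad 0.7 [551.8318012  -39.30928958 158.45920873] lens [534.12800816  40.02692665 137.237981  ]
mid [ 464.01360378 -153.62138002  124.        ]
scr handle [ 498.21034994 -312.60127555    8.        ]
scr tip [ 495.02057639 -216.90393635    5.        ]
big [ 399.04493209 -289.67476689  165.        ]
jar [679.25138605 -65.21933651  55.        ]
```

```bash
cat > st.py <<'E'
import numpy as np
from scipy.spatial.transform import Rotation as Ro
from plant import monitor
def state():
    o=monitor.get_obs(); R=Ro.from_euler("xyz",o["tcp_rot"]).as_matrix(); return o,R
def tgt(p,o,R): return R.T@(np.array(p)-o["tool_pos"])/1000
E
python3 - <<'E'
from st import *; from fit import *
o,R=state(); print(np.round(R,3))
ys=np.array([-np.cos(1.7903),-np.sin(1.7903),0]) # want tool y here
for sg in(1,-1):
    v=R.T@(sg*ys); print(sg,"turn deg about tool x",np.degrees(np.arctan2(v[2],v[1])))
# post tip
from scipy.optimize import least_squares
f=lambda q:np.concatenate([proj("top",q)-tz(610,155),proj("scene",q)-sz(125,182)])
s=least_squares(f,[600,-260,150]);dd=s.x[:2]-[583.5,-181.4];c,ss=np.cos(1.79),np.sin(1.79);print(s.x,s.fun,c*dd[0]+ss*dd[1],-ss*dd[0]+c*dd[1])
E
```

```text
[[-0.     0.943  0.333]
 [ 0.001  0.333 -0.943]
 [-1.     0.    -0.001]]
1 turn deg about tool x 96.89112132433927
-1 turn deg about tool x -83.10887867566075
[ 599.62916484 -245.58723027  164.81866339] [-0.67860301  0.9990199  -1.20520811 -0.27286407] -66.15861497060104 -1.7855401982153012
```

send_rows([
  [[0,0,0,7,0],[0,0,0,7,0],[0,0,0,7,0],[0,0,0,7,0],[0,0,0,7,0],[0,0,0,7,0],[0,0,0,7,0],[0,0,0,7,0],[0,0,0,7,0],[0,0,0,7,0]],
])

```text
time: 0.98
tool_pos: [174.6, -492.7, 222.9]
tcp_rot: [-2.037, 1.562, 1.765]
contact_force: [-0.2, 0.8, -0.0]
grip_width: 29.9
```

send_rows([
  [[0,0,0,7,0],[0,0,0,7,0],[0,0,0,7,0],[0,0,0,6,0],[0,0,0,0,0]],
])

```text
time: 1.4
tool_pos: [174.4, -491.7, 221.3]
tcp_rot: [-1.548, 1.558, 1.764]
contact_force: [0.5, -0.6, 0.5]
grip_width: 1.0
```

```bash
cat > where.py <<'E'
from st import *; import sys
o,R=state(); print("t",o["time"],"pos",np.round(o["tool_pos"],1),"q",np.round(o["joint_positions"],2),"F",np.round(o["contact_force"],1),"w",o["grip_width"])
ys=np.array([-np.cos(1.7903),-np.sin(1.7903),0]); v=R.T@ys; print("turn",np.degrees(np.arctan2(v[2],v[1])), "toolx",R[:,0].round(4))
if len(sys.argv)>3: print("shift",np.round(tgt([float(a) for a in sys.argv[1:4]],o,R),4))
E
python3 where.py 612 -311 200
python3 - <<'E'
import numpy as np
c,s=np.cos(1.7903),np.sin(1.7903)
for x in(-126,-133): print(x,583.5+c*x,-181.4+s*x)
E
```

```text
t 1.4 pos [ 174.4 -491.7  221.3] q [-1.38  0.35  1.53  0.    1.28  1.59] F [ 0.5 -0.6  0.5] w 1.0302859604930454
turn -2.793206384239239 toolx [-0.0024  0.0122 -0.9999]
shift [ 0.0225 -0.1034 -0.462 ]
-126 610.9358992531942 -304.3767109340975
-133 612.4601158783717 -311.2087504304362
```

send_rows([
  [[0,-0.0085,-0.038,0,0],[0,-0.0085,-0.038,0,0],[0,-0.0085,-0.038,0,0],[0,-0.0085,-0.038,0,0],[0,-0.0085,-0.038,0,0],[0,-0.0085,-0.038,0,0],[0,-0.0085,-0.038,0,0],[0,-0.0085,-0.038,0,0],[0,-0.0085,-0.038,0,0],[0,-0.0085,-0.038,0,0]],
])

```text
time: 2.23
tool_pos: [540.2, -336.5, 219.4]
tcp_rot: [-1.292, 1.556, 2.042]
contact_force: [0.7, -1.7, 0.6]
grip_width: 0.0
```

```bash
python3 where.py 612.4 -311 170
```

```text
t 2.2333 pos [ 540.2 -336.5  219.4] q [-0.68  0.56  1.19  0.01  1.41  2.27] F [ 0.7 -1.7  0.6] w 0.02117088502728685
turn -1.556838731058744 toolx [-0.0067  0.0132 -0.9999]
shift [ 0.0493 -0.0105 -0.0759]
```

send_rows([
  [[0.01,-0.004,-0.026,0,0],[0.013,-0.004,-0.026,0,0],[0.013,-0.003,-0.025,0,0],[0.01,0,0,0,0],[0,0,0,0,0]],
])

```text
time: 2.65
tool_pos: [624.0, -301.3, 169.0]
tcp_rot: [-1.426, 1.555, 1.936]
contact_force: [-0.9, -0.5, -0.9]
grip_width: 0.4
```

```bash
python3 where.py 612.4 -311 125
python3 - <<'E'
from plant import optics; import cv2
for n in("wrist","scene"):
    c=optics.capture(n)["color"]
    if n=="scene": c=cv2.resize(c[120:330,170:400],None,fx=3,fy=2.8)
    cv2.imwrite(f"pics/{n}1.png",c)
E
```

```text
t 2.65 pos [ 624.  -301.3  169. ] q [-0.56  0.71  1.06  0.01  1.39  2.35] F [-0.9 -0.5 -0.9] w 0.3522550441617614
turn 0.06611758913654453 toolx [-0.0056  0.0146 -0.9999]
shift [0.044  0.0076 0.0133]
```

View pics/wrist1.png

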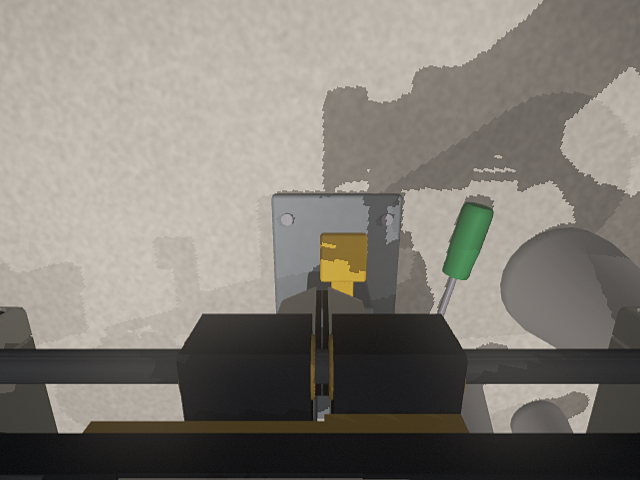

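View pics/scene1.png

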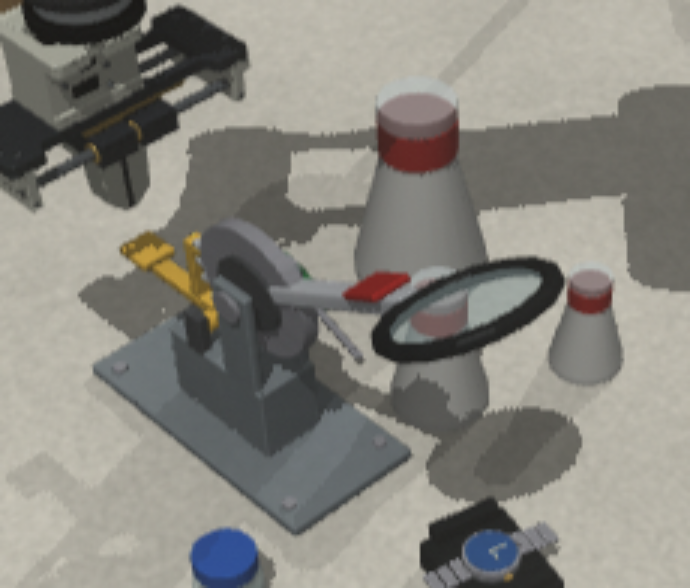

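```bash
cat > wr.py <<'E'
from st import *
from plant import optics
def wray(uv,z,o,R,c):
    T=c["T_tool_cam"]; M=np.linalg.inv(c["camera_matrix"]); v=R@T[:3,:3]@M@np.array([*uv,1.]); C=o["tool_pos"]+R@T[:3,3]
    return C+v*(z-C[2])/v[2]
E
python3 - <<'E'
from wr import *
o,R=state(); c=optics.capture("wrist")
for uv,z in(((344,257),114),((344,233),114),((344,281),114),((273,195),12),((403,195),12)): 
    p=wray(uv,z,o,R,c); d=p[:2]-[583.5,-181.4];a=1.7903; print(p.round(1),np.cos(a)*d[0]+np.sin(a)*d[1],-np.sin(a)*d[0]+np.cos(a)*d[1])
E
```

```text
[ 612.8 -309.4  114. ] -131.36363164520537 -0.7464748766904421
[ 616.4 -324.1  114. ] -146.4101537701047 -1.0096816096484567
[ 609.1 -294.2  114. ] -115.65583779554207 -0.471700608801104
[ 669.  -313.4   12. ] -147.4391239422066 -54.690544864832646
[ 562.9 -336.9   12. ] -147.29819848465982 53.93352906459805
```

send_rows([
  [[0,0.0095,0.013,0,0],[0.015,0,0,0,0],[0.015,0,0,0,0],[0.01,0,0,0,0],[0,0,0,0,0]],
])

```text
time: 3.22
tool_pos: [608.0, -323.9, 139.2]
tcp_rot: [-2.773, 1.563, 0.581]
contact_force: [-0.7, -0.3, -0.5]
grip_width: 0.2
```

```bash
python3 where.py 613 -312 89
```

```text
t 3.2167 pos [ 608.  -323.9  139.2] q [-0.6   0.71  1.14  0.01  1.29  2.32] F [-0.7 -0.3 -0.5] w 0.16921257961473904
turn -0.40063022528537345 toolx [ 0.0062  0.0041 -1.    ]
shift [ 0.0503 -0.0104 -0.0071]
```

send_rows([
  [[0,-0.004,-0.003,0,0],[0,-0.004,-0.003,0,0],[0,0,0,0,0],[0,0,0,0,0]],
])

```text
time: 3.55
tool_pos: [611.5, -316.9, 142.9]
tcp_rot: [3.083, 1.561, 0.151]
contact_force: [-0.0, -0.5, 0.2]
grip_width: 0.2
```

```bash
python3 where.py 613 -312 89
```

```text
t 3.55 pos [ 611.5 -316.9  142.9] q [-0.59  0.71  1.14  0.01  1.29  2.34] F [-0.  -0.5  0.2] w 0.20729510571713416
turn -0.5533268925258564 toolx [ 0.0095  0.0014 -1.    ]
shift [ 0.0539 -0.0045 -0.002 ]
```

send_rows([
  [[0.01,-0.004,-0.002,0,0],[0.01,0,0,0,0],[0.005,0,0,0,0],[0,0,0,0,0]],
])

```text
time: 3.88
tool_pos: [614.0, -311.4, 116.9]
tcp_rot: [2.937, 1.559, 0.007]
contact_force: [-0.1, -0.0, 0.5]
grip_width: 0.5
```

```bash
python3 where.py 613 -312 89
```

```text
t 3.8833 pos [ 614.  -311.4  116.9] q [-0.58  0.73  1.17  0.01  1.23  2.34] F [-0.1 -0.   0.5] w 0.5394308428475733
turn -0.4499919826960854 toolx [ 1.170e-02  1.000e-04 -9.999e-01]
shift [0.0279 0.0003 0.0014]
```

send_rows([
  [[0.005,0,0,0,0],[0.005,0,0,0,0],[0.005,0,0,0,0],[0.005,0,0,0,0]],
])

```text
time: 4.22
tool_pos: [614.9, -312.7, 97.0]
tcp_rot: [2.737, 1.557, -0.193]
contact_force: [-1.2, 1.2, 4.4]
grip_width: 0.3
```

```bash
python3 where.py 613 -312 89
```

```text
t 4.2167 pos [ 614.9 -312.7   97. ] q [-0.58  0.75  1.19  0.01  1.19  2.34] F [-1.2  1.2  4.4] w 0.329829069636493
turn -0.43963895570079686 toolx [ 0.0138 -0.0027 -0.9999]
shift [ 0.008  -0.0011  0.0019]
```

send_rows([
  [[0.004,-0.001,0,0,0],[0.004,0,0,0,0],[0.003,0,0,0,0],[0.003,0,0,0,0]],
])

```text
time: 4.55
tool_pos: [615.7, -312.4, 90.3]
tcp_rot: [2.615, 1.551, -0.315]
contact_force: [-8.0, 2.3, 20.9]
grip_width: 0.5
```

```bash
python3 where.py 613 -312 89
python3 - <<'E'
from plant import optics; import cv2
for n in("wrist","scene"):
    c=optics.capture(n)["color"]
    if n=="scene": c=cv2.resize(c[120:330,170:400],None,fx=3,fy=2.8)
    cv2.imwrite(f"pics/{n}2.png",c)
E
```

```text
t 4.55 pos [ 615.7 -312.4   90.3] q [-0.58  0.75  1.2   0.01  1.17  2.34] F [-8.   2.3 20.9] w 0.5196565849565021
turn -0.4421138343894936 toolx [ 0.0188 -0.0061 -0.9998]
shift [ 0.0013 -0.001   0.0026]
```

View pics/scene2.png

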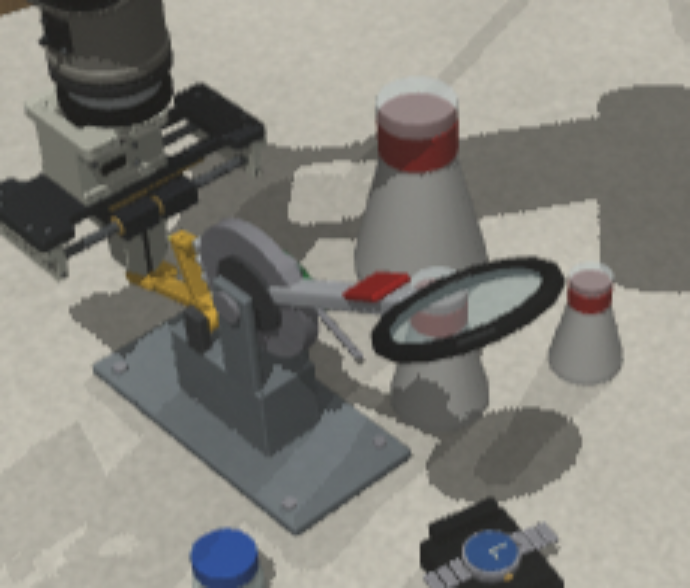

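send_rows([
  [[-0.01,0,0,0,0],[-0.02,0,0,0,0],[-0.035,0,0,0,0],[-0.035,0,0,0,0],[-0.035,0,0,0,0],[-0.035,0,0,-5,0],[-0.03,0,0,-5,0],[-0.01,0,0,-5,0],[0,0,0,-5,0]],
])

```text
time: 5.4
tool_pos: [610.7, -308.6, 305.0]
tcp_rot: [2.668, 1.558, 0.1]
contact_force: [0.0, -0.1, -0.8]
grip_width: 0.1
```

```bash
python3 where.py 558 -67 310
```

```text
t 5.4 pos [ 610.7 -308.6  305. ] q [-0.58  0.62  0.86  0.01  1.65  1.98] F [ 0.  -0.1 -0.8] w 0.05345023950479027
turn 20.29608119519246 toolx [ 0.0129  0.0013 -0.9999]
shift [-0.0053 -0.2314 -0.0869]
```

send_rows([
  [[-0.001,-0.029,-0.011,0,0],[-0.001,-0.029,-0.011,0,0],[-0.001,-0.029,-0.011,0,0],[-0.001,-0.029,-0.011,0,0],[-0.001,-0.029,-0.011,0,0],[-0.001,-0.029,-0.011,0,0],[-0.001,-0.025,-0.01,0,0],[0,-0.015,-0.005,0,0],[0,0,0,0,0],[0,0,0,0,0]],
])

```text
time: 6.23
tool_pos: [558.6, -74.8, 306.5]
tcp_rot: [3.103, 1.559, 0.54]
contact_force: [0.1, -0.1, -0.1]
grip_width: 0.5
```

```bash
python3 where.py 558 -67 265
python3 - <<'E'
from plant import optics; import cv2
for n in("wrist","scene","top"):
    c=optics.capture(n)["color"]
    if n=="scene": c=cv2.resize(c[80:330,170:400],None,fx=3,fy=2.4)
    if n=="top": c=cv2.resize(c[160:340,260:480],None,fx=3.6,fy=3.3)
    cv2.imwrite(f"pics/{n}3.png",c)
E
```

```text
t 6.2333 pos [558.6 -74.8 306.5] q [-0.27  0.36  1.27  0.01  1.5   2.29] F [ 0.1 -0.1 -0.1] w 0.4993776914772863
turn 20.531692387963894 toolx [ 0.0103  0.0061 -0.9999]
shift [ 0.0415 -0.0069 -0.0032]
```

View pics/scene3.png

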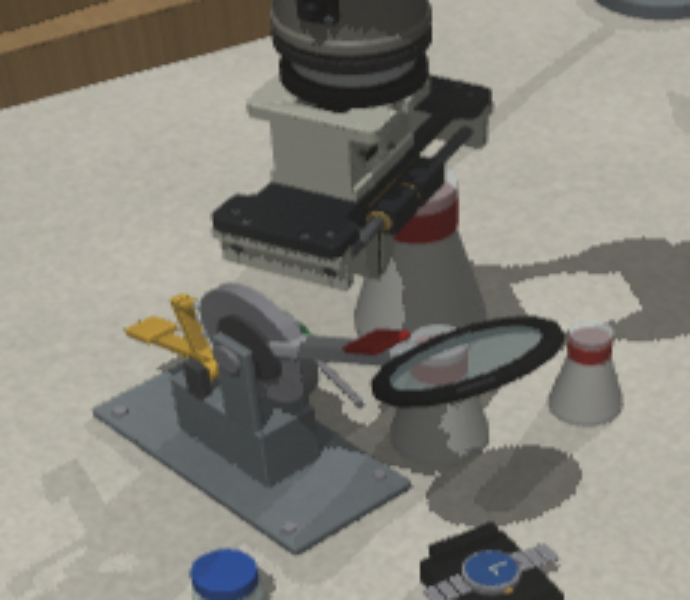

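View pics/wrist3.png

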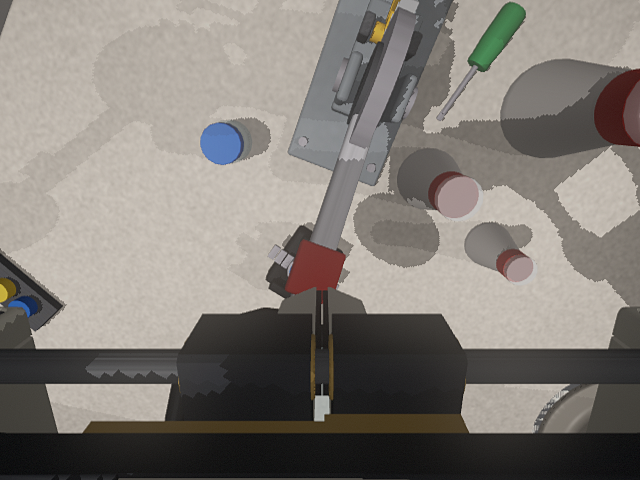

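```bash
python3 - <<'E'
from wr import *
o,R=state(); c=optics.capture("wrist")
for uv,z in(((317,269),246),((325,249),240),((310,289),252)): print(wray(uv,z,o,R,c))
E
python3 where.py 558 -67 262
```

```text
[560.66298248 -71.50554659 246.        ]
[562.52616769 -83.27558978 240.        ]
[558.35381331 -60.34211492 252.        ]
t 6.4333 pos [559.  -76.6 306.3] q [-0.28  0.36  1.27  0.01  1.5   2.29] F [-0.5  0.5 -0. ] w 0.23452485282189497
turn 20.371944324435308 toolx [ 0.01    0.0059 -0.9999]
shift [ 0.0443 -0.0086 -0.0039]
```

send_rows([
  [[0.012,-0.003,-0.001,0,0],[0.012,0,0,0,0],[0.01,0,0,0,0],[0.005,0,0,0,0],[0,0,0,0,0]],
])

```text
time: 6.85
tool_pos: [560.0, -79.1, 265.0]
tcp_rot: [2.998, 1.559, 0.424]
contact_force: [0.4, 0.1, 0.0]
grip_width: 0.7
```

```bash
python3 where.py 559.5 -70 250
```

```text
t 6.85 pos [560.  -79.1 265. ] q [-0.28  0.39  1.35  0.01  1.4   2.29] F [0.4 0.1 0. ] w 0.6818675999825453
turn 19.9414626722094 toolx [ 0.0108  0.0049 -0.9999]
shift [ 0.015  -0.0079 -0.0043]
```

send_rows([
  [[0.002,-0.008,-0.003,0,0],[0.006,-0.002,-0.001,0,0],[0.006,-0.001,0,0,0],[0.006,-0.003,-0.001,0,0]],
])

```text
time: 7.18
tool_pos: [558.2, -65.4, 246.1]
tcp_rot: [2.798, 1.555, 0.221]
contact_force: [-1.5, -0.9, 4.7]
grip_width: 0.6
```

```bash
python3 where.py 557 -62 235
```

```text
t 7.1833 pos [558.2 -65.4 246.1] q [-0.26  0.39  1.4   0.01  1.34  2.32] F [-1.5 -0.9  4.7] w 0.5714398969723397
turn 19.77951811567854 toolx [ 0.0152  0.0034 -0.9999]
shift [ 0.0111 -0.0036 -0.0007]
```

send_rows([
  [[0.007,-0.002,-0.001,0,0],[0.007,-0.002,-0.001,0,0],[0.007,-0.002,-0.001,0,0],[0.007,-0.002,-0.001,0,0]],
])

```text
time: 7.52
tool_pos: [557.9, -54.8, 217.9]
tcp_rot: [2.733, 1.552, 0.157]
contact_force: [-2.0, 0.6, 5.7]
grip_width: 0.7
```

```bash
python3 where.py 554 -50 200;  python3 - <<'E'
from plant import optics; import cv2
c=optics.capture("scene")["color"]
cv2.imwrite(f"pics/scene4.png",cv2.resize(c[80:330,170:400],None,fx=3,fy=2.4))
E
```

```text
t 7.5167 pos [557.9 -54.8 217.9] q [-0.24  0.4   1.46  0.01  1.26  2.33] F [-2.   0.6  5.7] w 0.7454872380734598
turn 19.835072581725345 toolx [ 0.0188  0.003  -0.9998]
shift [ 0.0178 -0.0062  0.001 ]
```

View pics/scene4.png

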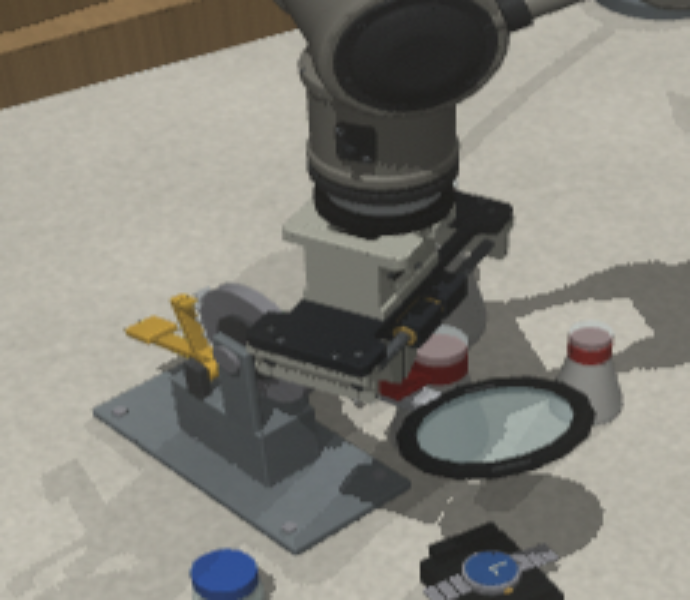

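send_rows([
  [[0.007,-0.002,0,0,0],[0.007,-0.002,0,0,0],[0.007,-0.002,0,0,0],[0.007,-0.001,0,0,0],[0.007,-0.001,0,0,0]],
])

```text
time: 7.98
tool_pos: [555.6, -45.5, 179.9]
tcp_rot: [2.799, 1.548, 0.224]
contact_force: [1.5, 2.4, 4.3]
grip_width: 0.0
```

```bash
python3 where.py 552 -42 158
```

```text
t 7.9833 pos [555.6 -45.5 179.9] q [-0.22  0.43  1.53  0.01  1.17  2.35] F [1.5 2.4 4.3] w 0.02589567869780543
turn 19.87703209036038 toolx [ 0.0224  0.0051 -0.9997]
shift [ 0.0218 -0.005   0.0016]
```

send_rows([
  [[0.006,-0.001,0.001,0,0],[0.006,0,0.001,0,0],[0.005,0,0,0,0],[0.004,0,0,0,0]],
])

```text
time: 8.32
tool_pos: [554.5, -45.4, 158.6]
tcp_rot: [2.76, 1.545, 0.186]
contact_force: [-16.2, 5.2, 53.3]
grip_width: 0.4
```

send_rows([
  [[0.004,0,0,0,0],[0.003,0,0,0,0]],
])

```text
time: 8.48
tool_pos: [554.4, -45.4, 159.2]
tcp_rot: [2.682, 1.541, 0.108]
contact_force: [-8.4, 4.4, 23.0]
grip_width: -0.0
```

```bash
python3 where.py 552 -42 158
```

```text
t 8.4833 pos [554.4 -45.4 159.2] q [-0.23  0.44  1.56  0.01  1.11  2.34] F [-8.4  4.4 23. ] w -0.04350296780184843
turn 19.943365104544913 toolx [ 0.0294  0.0032 -0.9996]
shift [ 0.0011 -0.0041  0.0002]
```

send_rows([
  [[0,0,0,0,0],[-0.008,0,0,0,0],[-0.02,0,0,0,0],[-0.03,0,0,0,0],[-0.035,0,0,0,0],[-0.035,0,0,0,0],[-0.02,0,0,0,0],[0,0,0,0,0],[0,0,0,0,0]],
])

```text
time: 9.23
tool_pos: [545.2, -49.1, 309.6]
tcp_rot: [2.567, 1.558, -0.009]
contact_force: [0.7, 1.4, -0.9]
grip_width: 0.2
```

```bash
python3 where.py 552 -42 158;  python3 - <<'E'
from plant import optics; import cv2, pickle
d={}
for n in("wrist","scene","top"):
    d[n]=optics.capture(n); c=d[n]["color"]; cv2.imwrite(f"pics/{n}5f.png",c)
    if n=="scene": c=cv2.resize(c[140:350,190:390],None,fx=2.8,fy=2.8)
    if n=="top": c=cv2.resize(c[160:340,260:480],None,fx=3.6,fy=3.3)
    cv2.imwrite(f"pics/{n}5.png",c)
E
```

```text
t 9.2333 pos [545.2 -49.1 309.6] q [-0.23  0.33  1.32  0.    1.48  2.34] F [ 0.7  1.4 -0.9] w 0.2062662839128116
turn 19.800828633221 toolx [ 1.240e-02 -1.000e-04 -9.999e-01]
shift [ 0.1516 -0.0034 -0.0079]
```

View pics/scene5.png

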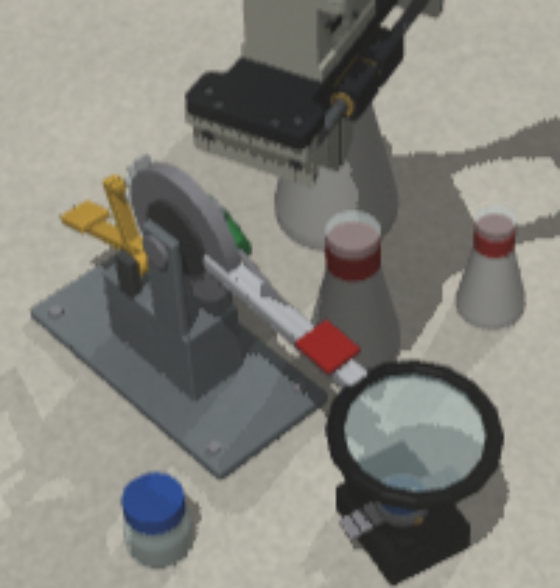

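View pics/top5.png

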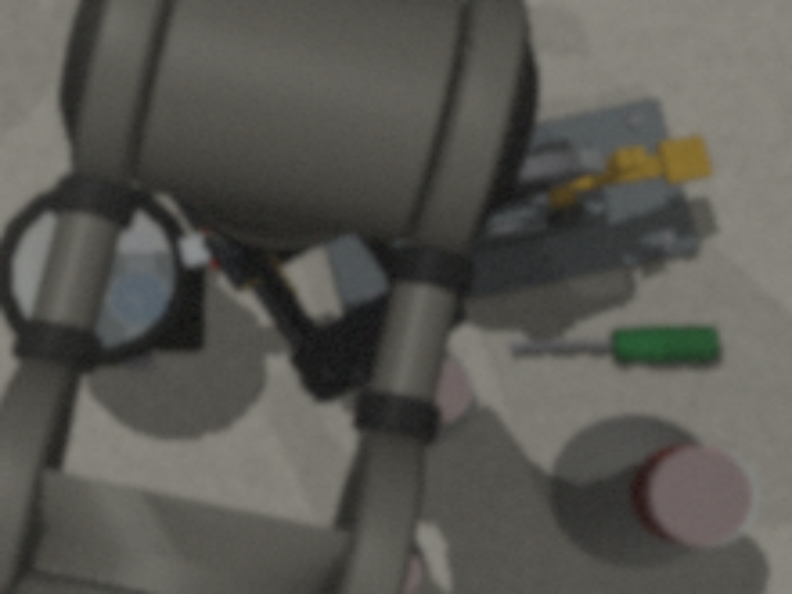

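View pics/wrist5.png

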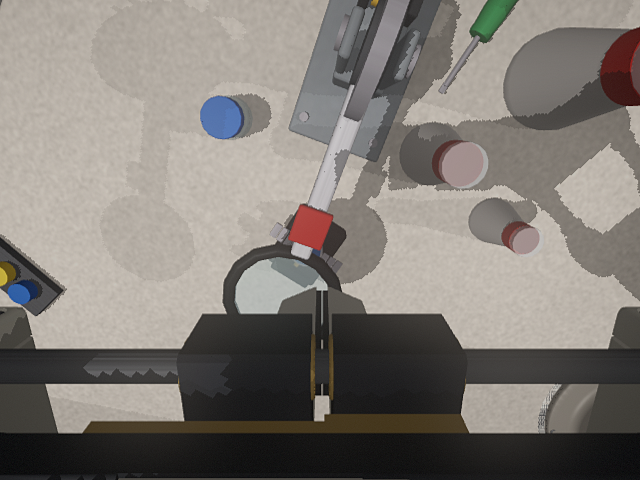

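Run:
```python
from fit import *
p=[583.54,-181.39,1.7903,0]
for b in(.6,.65,.7):
    q=proj("scene",W(p,arm(b,228,0))); r=proj("scene",W(p,arm(b,145,13))); print(b,(q-[190,140])*2.8,(r-[190,140])*2.8)
q=[-46-80*np.cos(.28)+14*np.sin(-.28)*0,0,92]
for x,z,t in((-130,114,"eng"),(-130,92,"free")):
    print(t,(proj("scene",W(p,[x,0,z]))-[190,140])*2.8)
```

```text
0.6 [415.26028232 409.81467923] [325.24482994 327.36649839]
0.65 [414.62704757 420.88881292] [325.94782697 335.15193159]
0.7 [413.37628445 431.28072854] [326.2666905  342.59175876]
eng [ 77.32838238 188.29247737]
free [ 80.81699682 209.18898581]
```

```bash
python3 -c "
from plant import close_job; print(close_job())"
```

```text
the job is handed in; nothing more can be done
None
```

I pressed the yellow pawl pad down to its hard stop with the arm still up. Then I pushed the red pad down to the arm's stop, lifted clear and handed the job in at about 9.4 s. No verdict was reported.

**Forces:** The pad took about 4 to 6 N through the teeth and on down. At the stops I read about 21 N on the pawl. On the arm I read up to 53 N at the wrist, on the fingertips, after the pawl was already free. That is harder than "gently" suggests, but under the 120 N wrist limit. The 20 N limit on the arm applies only while the pawl still holds it.

**Last checks:**
- **Arm:** the final scene picture puts the lens and red pad where they should be at about 0.70 rad.
- **Pawl:** its pad is still down, by about as much in the picture as the full 22 mm stroke should give.
- **Lens over watch:** about 20 to 25 mm off centre seen from above (limit 60 mm).
- **Robot:** the fingers are well clear, with TCP at 310 mm and no contact force beyond sensor noise.
- **Loose things:** I judged these by eye. The jar, screwdriver, bottle and watch stand looked where they were. The robot arm partly hid the bottle and watch in the last top view, but the scene and wrist views showed them undisturbed.

My base-plate corner fit was off by up to about 3 pixels at some corners. The wrist camera confirmed both pads to within a few millimetres before I pressed them.

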